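# Set a tray rest to its length mark and hold it locked

### The job

Set the tray rest for the next tray: take the leg by its cross bar and pull it out until the bar lines up with the index plate on the scale rail, pausing there a moment with the cam slide still open. Then, holding the leg on the mark all the while, push the cam slide along the bar until it is fully closed against the end cap, and finish while still holding the bar there with the fingers: do not let go. Leave the index plate and everything else on the table as they are.

Things in the scene. Friction and masses are not known exactly. Their poses are not given: they have to be found in the camera images.
- stand: the tray rest: a fixed low metal fixture on the prep table, base plate 370 x 215 x 8. Origin on the table under the front face of its grey sleeve (a 160 long, 44 wide box, top 50 above the table, running from the origin to +x). Its -x axis is the way the leg pulls out, roughly towards the robot; z up; yaw varies
- bar (a point): the leg's T-shaped cross bar, its handle: bare metal, 12 thick (x), 150 long (y), 24 high (z, 70 to 94 above the table). This point is its centre; axes parallel to the stand's. Rigid with the leg below (top at 43), joined by a column 24 wide at y = 0. From y = -75 to the cam slide it is free for fingers on both sides. An end cap (20 x 6 x 34) at y = +71 to +77 stops the cam slide
- leg (a joint): how far the leg is pulled out of the sleeve, 0 (fully in) to 0.135 m, along the stand's -x. A return spring pulls it in with about 4 N at 0 to 6 N at full length: let go, it runs back in. Always starts at 0
- cam (a joint): position of the cam slide (cam lever), a black block 46 (x) x 22 (y) x 34 (z) riding on the bar, with a flat thumb tab at the top to +y, top 20 above the bar's centre. 0 = open (block centre at bar y = +15), 0.045 m = closed (centre at y = +60, against the end cap). Pushed along the bar's +y; takes about 2.5 to 4 N; stays where it is left
- cam_face (a point): centre of the cam slide's flat -y face, 46 wide x 34 high, the face to push on; it travels with the leg and the slide
- mark (a point): the length mark: top of an upright steel index plate, 3 thick, on a rider on the scale rail beside the bar's -y end; 80 above the table, spanning stand y = -89 to -107 (the bar ends at -75). Axes as the stand's. The leg is at the mark when the bar's centre line is in line with the plate (same x in the stand's frame); it is then out by 60 to 115. The rider slides if pushed: leave it
- ramekin: small white cup, 72 dia x 45 high, bystander beside the tray rest; origin under its centre
- spice_jar: small glass jar, 48 dia x 85 high, bystander beside the tray rest; origin under its centre
- spoon: steel spoon 200 long lying on the table, bystander
- bowl_big: steel bowl, 210 dia x 85 high, bystander
- bowl_small: steel bowl, 150 dia x 65 high, bystander
- pot: aluminium pot, 120 dia x 80 high, bystander
- sauce: white squeeze bottle, 60 dia x 170 high, bystander
- spatula: black-handled spatula 200 long lying on the table, bystander

How it is judged:
By the outcome, as a careful person would: the job done as asked, in the order asked, and still so for the second after the job is handed in, while the arm keeps its last pose, push and grip.
It also fails if it takes over 38 s, if anything falls off the work surface, if the arm or the gripper's body presses on something with over 40 N, if the wrist force passes 120 N, or if a joint passes its speed limit or range.

### The arm

A 6-joint arm with a two-finger parallel gripper is mounted at the origin on the work surface. World frame = base frame: x ahead of the robot, y to its left, z up, the work surface at z = 0. Lengths are in m, angles in rad, forces in N, time in s.
With the tool pointing down it reaches from about 0.275 to 0.75 m from the base axis. Payload 10.2 kg.
Tool frame: the origin (TCP) lies at the very end of the fingers, on their centre line; the grasp point (between the pads) lies 19 mm behind it; z points along the fingers, y is the line along which they close (so a half turn about z gives the same grasp; the last joint's range is limited). The gripper opens to 88 mm and grips with 3 to 60 N. Pads are 18 mm wide; open, the fingers measure 123 mm over their backs; the gripper's body (75 mm by 187 mm) begins 45 mm behind the grasp point.
Start: joints at [1.113, 0.313, 1.498, -0, 1.331, -0.223], TCP at [0.122, 0.511, 0.239] pointing down, gripper open.
Joint ranges: [-2.94, 2.94], [-0.97, 2.17], [0.19, 2.56], [-1.23, 4.37], [0.02, 3.11], [-2.88, 2.88]. Speed limits (rad/s): [2.39, 2.39, 3.01, 3.14, 3.14, 3.14].

### API

Orientations are given as a unit quaternion [w, x, y, z].
In Python, from cell import env, optics gives the robot as it stands.
- The arm moves only by the tool move_arm, never from a script. Its argument "motion" is a list that holds one entry, the list of rows, each a list of 7 numbers: the shift along the world's x, y, z in cm, then the turn, a rotation vector about the world's x, y, z in degrees, then the opening, from 0 (shut) to 1 (fully open). In form: [[[dx, dy, dz, rx, ry, rz, fingers], ...]]. A call has 1 to 8 rows; each row is the pose to reach, as a shift and turn from the pose commanded when the call began; what a row does not reach only later rows make up. A row lasts 1/8 s, in which the tool goes at most 62.5 mm and 10.7 degrees, less where a joint would pass 70% of its speed; a pose out of reach is approached as far as the arm can. A call with a gripper value outside its range is refused whole. The fingers move at their own pace and stop on an object; "newtons" is the grip in N (left out, the last holds). Time passes only in rows, so rows that repeat a pose let the fingers close. It gives the time, the measured TCP pose, the force, the opening and the grip force at its end, in the units of the state.
- env.state(): the state, without advancing time (a new reading comes with each control period).
- optics.get_image(name): name is "scene" or "top" or "wrist"; returns a dict with "color" (400x640x3 uint8, red, green, blue), "fovy" (degrees; the focal length in pixels is half the picture's height over the tangent of half this angle, whatever the lens; pixels are square), "cx", "cy" (the principal point, pixels), "cam_to_world" (4x4, takes a point from camera to world coordinates). Camera axes: x right, y down, z forward; pixel columns grow to the right and rows downward; lengths in m; the calibration is good to about 2 mm. A picture is of the moment at which its call begins. There is no depth.
- env.job_done(): hands the job in; it is judged then, once.
The state is a dict: "t": time; "joint_pos": joint angles; "dq": joint speeds; "joint_torque": joint torques, N m; "eef_pos": TCP position; "tcp_rot": TCP orientation; "ft_force": force on the tool from outside, world axes, zero at the start; "torque": the same for the moment, N m; "grip_width": finger opening in m; "gripper_force": force on a finger pad.
Only numpy, scipy, OpenCV 4.12 (cv2) and the standard library are available. Lean on these libraries where they do the work, as an engineer would, in place of code of your own. Each camera call takes 0.05 s, during which the arm holds its last target. There are 200 camera calls.

## Working session

There is one attempt and no reset: what is moved stays moved. The work goes in short steps, Python scripts to look and compute and a tool call to move; the robot and the scene stay as the last step left them, time stands still between calls to the robot, and variables do not carry over. Pictures are saved under pics/ and viewed, at most 10 in all, crops included, and the job is handed in when it is done.

Besides the shell and the picture viewer there is one more tool, called after "Emit:" as name(argument=value, ...) on one line, values as JSON. move_arm: Moves the arm, as the interface text tells. Its arguments: {"type":"object","properties":{"motion":{"type":"array","items":{"type":"array","items":{"type":"array","items":{"type":"number"}}}},"newtons":{"type":"number"}},"required":["motion"]}

```bash
mkdir -p pics; ls; cat > h.py <<'E'
import numpy as np,cv2
from cell import env,optics
def snap(n,f):
    d=optics.get_image(n); cv2.imwrite(f'pics/{f}.png',d['color'][:,:,::-1]); np.savez(f'pics/{f}.npz',**{k:d[k] for k in('fovy','cx','cy','cam_to_world')}); return d
def ray(f,u,v):
    d=np.load(f'pics/{f}.npz'); F=200/np.tan(np.radians(d['fovy'])/2); T=d['cam_to_world']
    r=T[:3,:3]@np.array([(u-d['cx'])/F,(v-d['cy'])/F,1]); return T[:3,3],r
def at(f,u,v,z):
    o,r=ray(f,u,v); return o+r*(z-o[2])/r[2]
def proj(f,p):
    d=np.load(f'pics/{f}.npz'); F=200/np.tan(np.radians(d['fovy'])/2); T=d['cam_to_world']
    c=T[:3,:3].T@(np.array(p)-T[:3,3]); return c[0]/c[2]*F+d['cx'],c[1]/c[2]*F+d['cy']
E
python3 - <<'E'
from h import *
a=snap('top','top1')['color'];b=snap('scene','sc1')['color']
cv2.imwrite('pics/both.png',cv2.resize(np.vstack([a,b]),(480,600))[:,:,::-1])
print(env.state(), np.load('pics/top1.npz')['cam_to_world'],np.load('pics/top1.npz')['fovy'])
E
```

```text
pics
{'t': 0.1, 'joint_pos': array([ 1.11257890e+00,  3.13338875e-01,  1.49831696e+00, -1.29585568e-05,
        1.33101523e+00, -2.23412218e-01]), 'dq': array([ 0.00100953, -0.00295723, -0.00101092,  0.00095935,  0.00103083,
        0.0006792 ]), 'joint_torque': array([ 2.89511285e-03, -4.02811682e+01, -2.52640754e+01,  6.95400056e-02,
        3.43240611e-02, -5.55084955e-05]), 'eef_pos': array([0.1220684 , 0.51039435, 0.23826315]), 'tcp_rot': array([-1.74302399e-04,  1.17131541e-01,  9.93116263e-01, -5.10298951e-04]), 'ft_force': array([-0.07629184,  0.22378519,  0.24797037]), 'torque': array([-0.01316949,  0.05578063, -0.02770331]), 'gripper_force': 0.0, 'grip_width': 0.08791013392098901} [[ 0.01359775 -0.99878009  0.04747032  0.44881854]
 [-0.99989641 -0.01335819  0.00536021 -0.02340028]
 [-0.00471955 -0.04753828 -0.99885827  1.72873479]
 [ 0.          0.          0.          1.        ]] 48.22924568730957
```

View pics/top1.png

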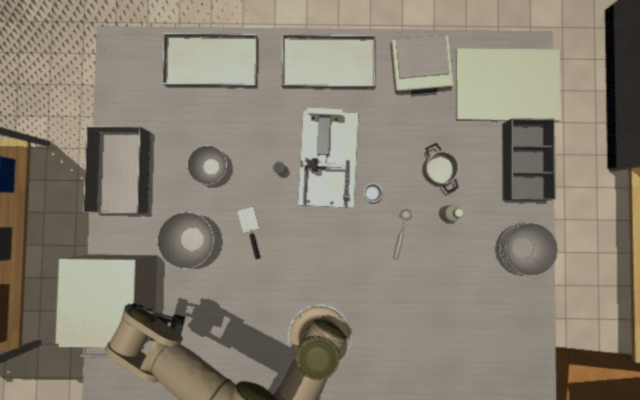

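The top view shows the stand at about (328,158), with the bar near (330,167), the ramekin at (373,193) and the jar at (281,169). I'll enlarge it.

```bash
python3 - <<'E'
from h import *
a=cv2.imread('pics/top1.png')[100:215,265:390];cv2.imwrite('pics/c1.png',cv2.resize(a,None,fx=5,fy=5,interpolation=cv2.INTER_CUBIC))
for u,v in[(280,100),(385,100),(280,210),(385,210),(330,167)]: print(at('top1',u,v,.08), proj('sc1',at('top1',u,v,.08)))
E
```

```text
[0.88943626 0.15627916 0.08      ] (np.float64(329.0971911448718), np.float64(309.8639987318799))
[ 0.8942687  -0.23560176  0.08      ] (np.float64(187.2598383529545), np.float64(269.6051302525748))
[0.47874887 0.1487519  0.08      ] (np.float64(370.0579965490763), np.float64(209.75486540883813))
[ 0.48397992 -0.23853801  0.08      ] (np.float64(257.1345852227372), np.float64(186.0636415502232))
[ 0.64055961 -0.03370705  0.08      ] (np.float64(295.6005350101734), np.float64(228.20477675357745))
```

View pics/c1.png

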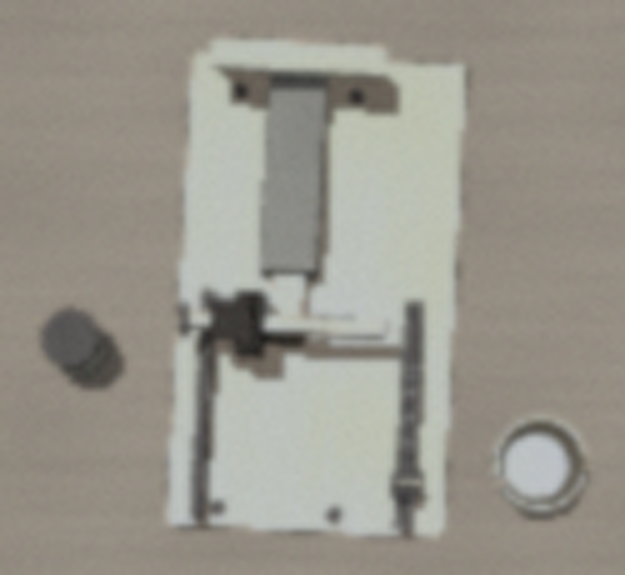

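```bash
python3 - <<'E'
from h import *
g=lambda u,v,z: at('top1',265+(u+.5)/5-.5,100+(v+.5)/5-.5,z)
P=lambda n,a,b:print(n,a.round(4),b.round(4),np.degrees(np.arctan2(*(b-a)[[1,0]])).round(2))
P('bar',g(387,326,.094),g(180,318,.094))
P('sleeveL',g(262,272,.05),g(269,85,.05));P('sleeveR',g(318,270,.05),g(326,85,.05))
P('baseL',g(170,525,.008),g(190,55,.008));P('baseR',g(442,535,.008),g(464,67,.008))
P('plate',g(393,488,.08),g(422,490,.08)); P('railR',g(405,530,.02),g(413,300,.02))
E
```

```text
bar [ 0.6476 -0.0776  0.094 ] [0.6516 0.0747 0.094 ] 88.52
sleeveL [0.6928 0.0159 0.05  ] [0.8355 0.0126 0.05  ] -1.31
sleeveR [ 0.6948 -0.0264  0.05  ] [ 0.8361 -0.0306  0.05  ] -1.71
baseL [0.5018 0.0849 0.008 ] [0.868  0.0754 0.008 ] -1.5
baseR [ 0.4969 -0.1247  0.008 ] [ 0.8613 -0.138   0.008 ] -2.08
plate [ 0.5292 -0.0839  0.08  ] [ 0.528  -0.1053  0.08  ] -93.18
railR [ 0.5001 -0.0957  0.02  ] [ 0.677  -0.0998  0.02  ] -1.34
```

Emit:
move_arm(motion=[[[4, -6, 0, 0, 0, -10, 1], [9, -12, 0, 0, 0, -20, 1], [14, -18, 0, 0, 0, -30, 1], [20, -24, 0, 0, 0, -40, 1], [25, -30, 0, 0, 0, -50, 1], [30, -36, 0, 0, 0, -60, 1], [35, -42, 0, 0, 0, -70, 1], [40, -48, 0, 0, 0, -79, 1]]])

```text
t: 1.1
eef_pos: [0.4424, 0.1247, 0.2386]
tcp_rot: [-0.0, 0.724, 0.69, -0.0]
ft_force: [0.3, 1.1, -0.2]
grip_width: 0.0882
gripper_force: 0.0
```

Emit:
move_arm(motion=[[[5, -4, -1, 0, 0, 1, 1], [10, -8, -2, 0, 0, 1, 1], [15, -12, -3, 0, 0, 1, 1], [19, -15, -4, 0, 0, 1, 1], [20.5, -16.5, -5, 0, 0, 1, 1], [20.5, -16.5, -5, 0, 0, 1, 1]]])

```text
t: 1.85
eef_pos: [0.6463, -0.0392, 0.1869]
tcp_rot: [-0.001, 0.716, 0.698, -0.001]
ft_force: [-0.5, 0.2, 0.4]
grip_width: 0.088
gripper_force: 0.0
```

```bash
python3 - <<'E'
from h import *
a=snap('wrist','w1'); s=env.state(); print(s['t'],s['eef_pos'],s['tcp_rot']);print(a['cam_to_world'])
E
```

```text
1.9 [ 0.64607347 -0.03829578  0.18806388] [-7.42359568e-04  7.16144348e-01  6.97951702e-01 -3.78000750e-04]
[[ 0.99965512 -0.02464669 -0.00906578  0.64749009]
 [-0.02617182 -0.9634571  -0.26658103  0.0289281 ]
 [-0.00216415  0.26672636 -0.96376987  0.3324605 ]
 [ 0.          0.          0.          1.        ]]
```

View pics/w1.png

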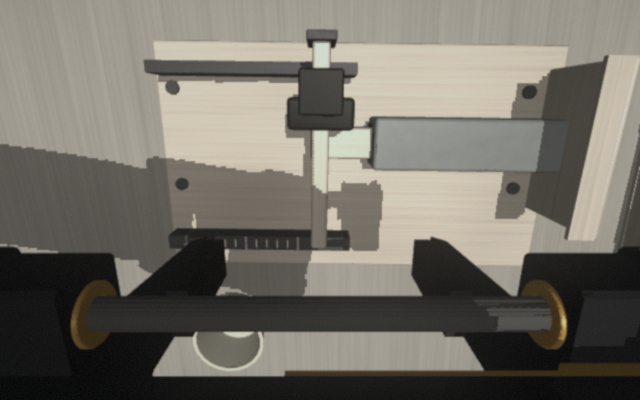

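The wrist view shows the bar as columns 313–328 (rows 130–245), the open cam slide at (321,100), and the index plate as a thin line at about (194,218). The left finger partly hides the rail below row 240.

```bash
python3 - <<'E'
from h import *
for n,u,v,z in[('barA',320.5,135,.094),('barB',320,245,.094),('capL',309,30,.099),('plTop',194,214,.08),('plBot',194,232,.08),('sleeve',373,118,.05),('sleeve2',374,168,.05)]: print(n,at('w1',u,v,z).round(4))
a=cv2.imread('pics/w1.png')[180:300,140:360];cv2.imwrite('pics/c2.png',cv2.resize(a,None,fx=3.6,fy=3.6,interpolation=cv2.INTER_CUBIC))
E
```

```text
barA [0.6478 0.0095 0.094 ]
barB [ 0.6454 -0.0728  0.094 ]
capL [0.6422 0.0752 0.099 ]
plTop [ 0.5471 -0.0501  0.08  ]
plBot [ 0.5453 -0.0651  0.08  ]
sleeve [0.6908 0.0184 0.05  ]
sleeve2 [ 0.6924 -0.0227  0.05  ]
```

View pics/c2.png

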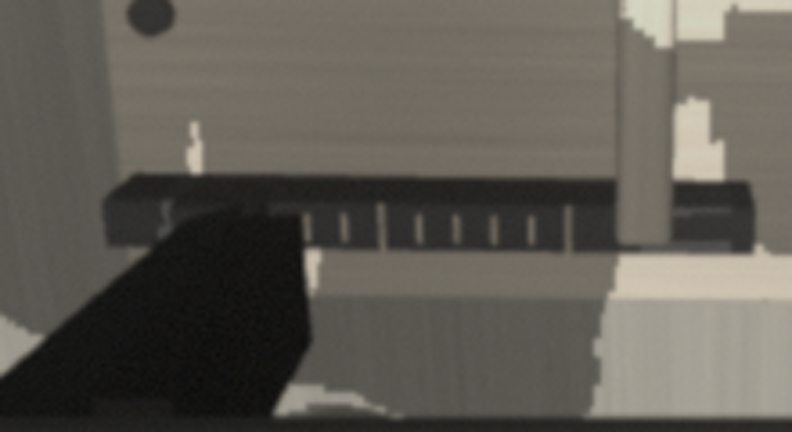

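Emit:
move_arm(motion=[[[0, 0, -5, 0, 0, 0, 1], [0, 0, -9, 0, 0, 0, 1], [0, 0, -11.4, 0, 0, 0, 1], [0, 0, -11.4, 0, 0, 0, 1], [0, 0, -11.4, 0, 0, 0, 0], [0, 0, -11.4, 0, 0, 0, 0], [0, 0, -11.4, 0, 0, 0, 0], [0, 0, -11.4, 0, 0, 0, 0]]], newtons=15)

```text
t: 2.9
eef_pos: [0.6466, -0.0385, 0.075]
tcp_rot: [0.0, 0.716, 0.698, 0.0]
ft_force: [0.6, 0.8, -0.5]
grip_width: 0.0503
gripper_force: 0.0
```

Emit:
move_arm(motion=[[[0, 0, 0, 0, 0, 0, 0], [0, 0, 0, 0, 0, 0, 0], [0, 0, 0, 0, 0, 0, 0], [0, 0, 0, 0, 0, 0, 0]]])

```text
t: 3.4
eef_pos: [0.6465, -0.0385, 0.0747]
tcp_rot: [-0.0, 0.716, 0.698, -0.0]
ft_force: [-0.7, 0.1, 0.3]
grip_width: 0.0118
gripper_force: 15.0
```

Emit:
move_arm(motion=[[[-1, 0.03, 0, 0, 0, 0, 0], [-2.5, 0.07, 0, 0, 0, 0, 0], [-4, 0.12, 0, 0, 0, 0, 0], [-5.5, 0.16, 0, 0, 0, 0, 0], [-7, 0.2, 0, 0, 0, 0, 0], [-8.5, 0.25, 0, 0, 0, 0, 0], [-9.5, 0.28, 0, 0, 0, 0, 0], [-9.5, 0.28, 0, 0, 0, 0, 0]]])

```text
t: 4.4
eef_pos: [0.5511, -0.0348, 0.0747]
tcp_rot: [-0.0, 0.716, 0.698, 0.001]
ft_force: [5.6, 5.9, -4.0]
grip_width: 0.0122
gripper_force: 15.0
```

```bash
python3 - <<'E'
from h import *
s=env.state(); print(s['t'],s['eef_pos'],s['tcp_rot'],s['ft_force'],s['grip_width'])
a=snap('wrist','w2')['color'];b=snap('top','top2')['color'];c=snap('scene','sc2')['color']
im=np.zeros((600,800,3),np.uint8)
im[:300,:480]=cv2.resize(a,(480,300));im[300:,:400]=cv2.resize(b[130:220,280:400],(400,300),interpolation=2)
u,v=map(int,proj('sc2',[.56,-.05,.08]));print(u,v)
im[300:,400:]=cv2.resize(c[v-45:v+45,u-60:u+60],(400,300),interpolation=2)
cv2.imwrite('pics/m1.png',im[:,:,::-1])
E
```

```text
4.4 [ 0.55107112 -0.03477442  0.07469155] [-2.04709010e-04  7.16203133e-01  6.97891341e-01  8.40323567e-04] [ 5.58396142  5.93472752 -3.97181931] 0.012241726076831555
300 211
```

View pics/m1.png

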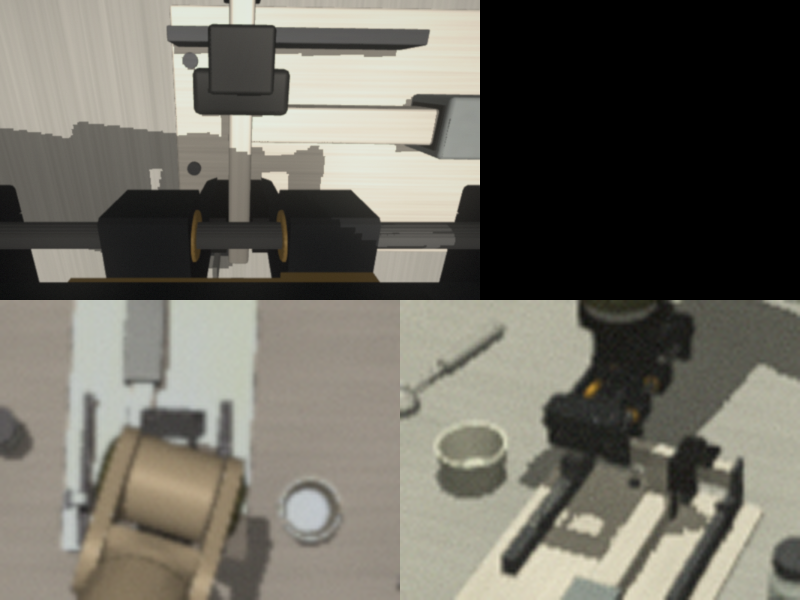

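The wrist view shows the bar's free end at about (318,345) and a thin upright plate at about (289,350). Zooming there.

```bash
python3 - <<'E'
from h import *
a=cv2.imread('pics/w2.png')[325:375,265:345];a=cv2.convertScaleAbs(a,alpha=1.3,beta=10);cv2.imwrite('pics/c3.png',cv2.resize(a,None,fx=9,fy=9,interpolation=cv2.INTER_CUBIC))
for y in(-.089,-.098,-.107):
  p=[.529+.0,y+.0,.08];print(proj('w2',p))
for y in(-.07,-.075): print(proj('w2',[.551-.001,y,.094]))
E
```

```text
(np.float64(278.81379342024616), np.float64(363.05916919534184))
(np.float64(279.82393658189335), np.float64(377.9893168702359))
(np.float64(280.8060862060943), np.float64(392.50571363943334))
(np.float64(320.3870802252871), np.float64(349.2540187796935))
(np.float64(320.6547482629385), np.float64(358.75693005431236))
```

View pics/c3.png

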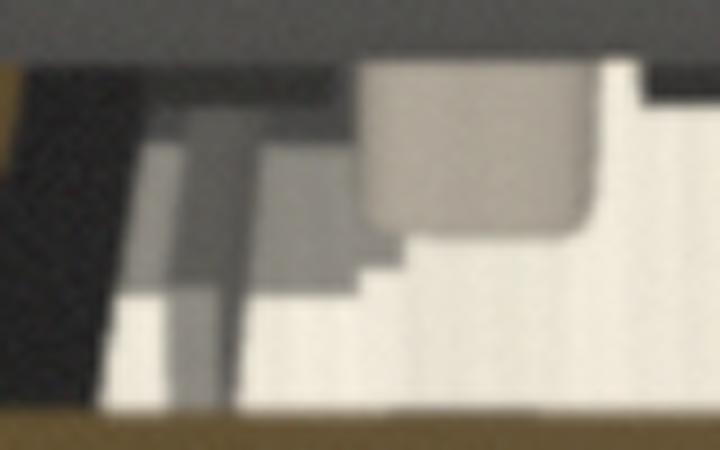

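```bash
python3 - <<'E'
from h import *
P=at('w2',286.1,363.9,.08);B=at('w2',317.5,341,.094)
print(P,B)
for y in(-1.4,-1.7):
  x=np.array([np.cos(np.radians(y)),np.sin(np.radians(y)),0]); print((P-B)@x*1000)
print(env.state()['eef_pos'])
E
```

```text
[ 0.53258953 -0.0895959   0.08      ] [ 0.54883804 -0.06569738  0.094     ]
-15.659764687393347
-15.532376999449518
[ 0.55155262 -0.03474988  0.07467581]
```

Emit:
move_arm(motion=[[[-0.6, 0.01, 0, 0, 0, 0, 0], [-1.2, 0.02, 0, 0, 0, 0, 0], [-1.5, 0.03, 0, 0, 0, 0, 0], [-1.56, 0.03, 0, 0, 0, 0, 0], [-1.56, 0.03, 0, 0, 0, 0, 0], [-1.56, 0.03, 0, 0, 0, 0, 0]]])

```text
t: 5.3
eef_pos: [0.536, -0.0342, 0.0747]
tcp_rot: [-0.0, 0.716, 0.698, 0.001]
ft_force: [5.0, 7.8, -2.0]
grip_width: 0.012
gripper_force: 15.0
```

```bash
python3 - <<'E'
from h import *
s=env.state(); print(s['t'],s['eef_pos'],s['ft_force'],s['grip_width'])
snap('wrist','w3')
a=cv2.imread('pics/w3.png')[325:375,275:355];a=cv2.convertScaleAbs(a,alpha=1.3,beta=10);cv2.imwrite('pics/c4.png',cv2.resize(a,None,fx=9,fy=9,interpolation=cv2.INTER_CUBIC))
E
```

```text
5.3 [ 0.53599384 -0.03416548  0.07466957] [ 4.98022414  7.77321578 -2.00295574] 0.012031152310730197
```

View pics/c4.png

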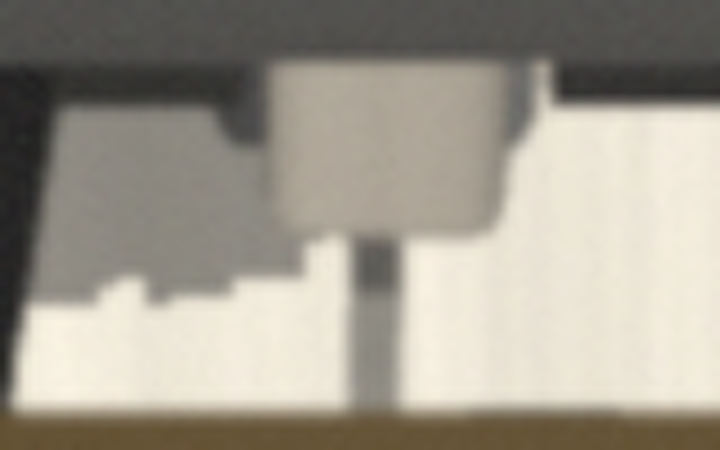

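```bash
python3 - <<'E'
from h import *
g=lambda u,v,z: at('w3',275+(u+.5)/9-.5,325+(v+.5)/9-.5,z)
P=g(375,350,.08);B=g(386.5,140,.094);print(P,B)
for y in(-1.4,-1.7,-2):
  x=np.array([np.cos(np.radians(y)),np.sin(np.radians(y)),0]); print((P-B)@x*1000)
E
```

```text
[ 0.5324841  -0.08911616  0.08      ] [ 0.53376968 -0.06465228  0.094     ]
-0.6874890365368743
-0.559261437576047
-0.4310185061803997
```

Emit:
move_arm(motion=[[[-0.06, 0, 0, 0, 0, 0, 0], [-0.06, 0, 0, 0, 0, 0, 0], [-0.06, 0, 0, 0, 0, 0, 0], [-0.06, 0, 0, 0, 0, 0, 0], [-0.06, 0, 0, 0, 0, 0, 0], [-0.06, 0, 0, 0, 0, 0, 0], [-0.06, 0, 0, 0, 0, 0, 0], [-0.06, 0, 0, 0, 0, 0, 0]]])

```text
t: 6.35
eef_pos: [0.5355, -0.0341, 0.0747]
tcp_rot: [-0.0, 0.716, 0.698, 0.001]
ft_force: [5.6, 7.4, -3.5]
grip_width: 0.0119
gripper_force: 15.0
```

Emit:
move_arm(motion=[[[0, 0, 0, 0, 0, 0, 0], [0, 0, 0, 0, 0, 0, 0], [0, 0, 0, 0, 0, 0, 0], [0, 0, 0, 0, 0, 0, 0], [0.01, 0.4, 0, 0, 0, 0, 0], [0.02, 0.8, 0, 0, 0, 0, 0], [0.03, 1.2, 0, 0, 0, 0, 0], [0.05, 1.6, 0, 0, 0, 0, 0]]], newtons=10)

```text
t: 7.35
eef_pos: [0.537, -0.0218, 0.0756]
tcp_rot: [0.003, 0.716, 0.698, -0.0]
ft_force: [4.5, -13.6, -0.7]
grip_width: 0.0118
gripper_force: 10.0
```

Emit:
move_arm(motion=[[[0, 0, 0, 0, 0, 0, 0], [0, 0, 0, 0, 0, 0, 0]]], newtons=7)

```text
t: 7.6
eef_pos: [0.537, -0.0211, 0.0756]
tcp_rot: [0.003, 0.716, 0.698, 0.0]
ft_force: [5.6, -8.4, -1.1]
grip_width: 0.0121
gripper_force: 7.0
```

Emit:
move_arm(motion=[[[-0.1, 0.2, 0, 0, 0, 0, 0], [-0.09, 0.5, 0, 0, 0, 0, 0], [-0.08, 0.8, 0, 0, 0, 0, 0], [-0.07, 1.1, 0, 0, 0, 0, 0], [-0.07, 1.4, 0, 0, 0, 0, 0], [-0.07, 1.4, 0, 0, 0, 0, 0]]])

```text
t: 8.35
eef_pos: [0.5364, -0.0069, 0.0756]
tcp_rot: [0.003, 0.716, 0.698, 0.001]
ft_force: [5.3, -7.4, -1.2]
grip_width: 0.012
gripper_force: 7.0
```

Emit:
move_arm(motion=[[[0, 0.3, 0, 0, 0, 0, 0], [0.01, 0.6, 0, 0, 0, 0, 0], [0.02, 0.9, 0, 0, 0, 0, 0], [0.03, 1.2, 0, 0, 0, 0, 0], [0.03, 1.5, 0, 0, 0, 0, 0], [0.04, 1.8, 0, 0, 0, 0, 0], [0.05, 2.1, 0, 0, 0, 0, 0], [0.05, 2.1, 0, 0, 0, 0, 0]]])

```text
t: 9.35
eef_pos: [0.5369, 0.0138, 0.0756]
tcp_rot: [0.003, 0.716, 0.698, 0.0]
ft_force: [6.1, -9.7, -0.2]
grip_width: 0.0122
gripper_force: 7.9
```

```bash
python3 - <<'E'
from h import *
s=env.state(); print(s['t'],s['eef_pos'],s['ft_force'],s['grip_width'])
a=snap('wrist','w4')['color']
im=np.zeros((600,720,3),np.uint8); im[:250,:400]=cv2.resize(a,(400,250)); im[250:]=cv2.resize(a[300:380,260:380],(720,350),interpolation=2)
cv2.imwrite('pics/c5.png',im[:,:,::-1])
E
```

```text
9.35 [0.53689807 0.01381706 0.07563905] [ 6.08708852 -9.68549608 -0.1586852 ] 0.012177460766590341
```

View pics/c5.png

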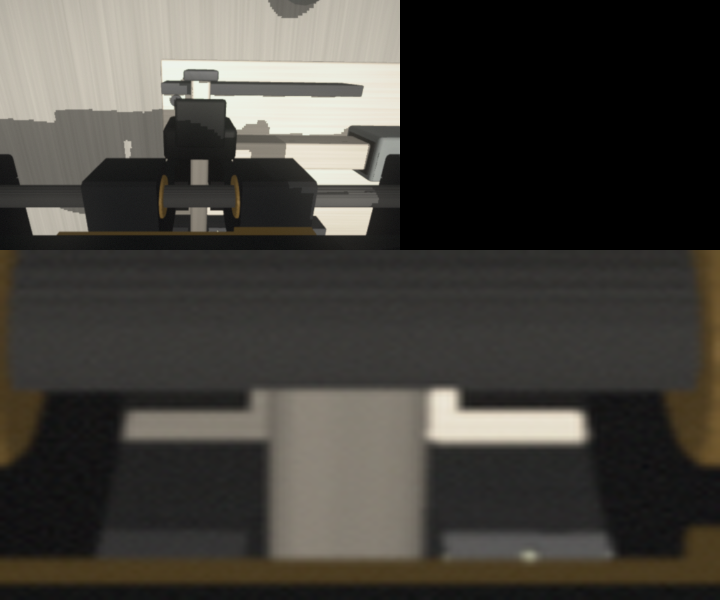

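Emit:
move_arm(motion=[[[0.01, 0.3, 0, 0, 0, 0, 0], [0.02, 0.6, 0, 0, 0, 0, 0], [0.03, 0.9, 0, 0, 0, 0, 0], [0.03, 1.2, 0, 0, 0, 0, 0], [0.04, 1.5, 0, 0, 0, 0, 0], [0.05, 1.8, 0, 0, 0, 0, 0], [0.06, 2.1, 0, 0, 0, 0, 0], [0.06, 2.4, 0, 0, 0, 0, 0]]])

```text
t: 10.4
eef_pos: [0.5376, 0.0375, 0.0756]
tcp_rot: [0.003, 0.716, 0.698, 0.0]
ft_force: [5.7, -11.3, 0.3]
grip_width: 0.0121
gripper_force: 8.2
```

```bash
python3 - <<'E'
from h import *
print(at('w4',317.9,352.6,.094))
E
```

```text
[ 0.53460454 -0.02401074  0.094     ]
```

Emit:
move_arm(motion=[[[0.01, 0.3, 0, 0, 0, 0, 0], [0.02, 0.5, 0, 0, 0, 0, 0], [0.02, 0.7, 0, 0, 0, 0, 0], [0.02, 0.9, 0, 0, 0, 0, 0], [0.02, 0.9, 0, 0, 0, 0, 0]]])

```text
t: 11.02
eef_pos: [0.5381, 0.0425, 0.0757]
tcp_rot: [0.005, 0.716, 0.698, -0.002]
ft_force: [2.8, -36.6, -0.2]
grip_width: 0.0117
gripper_force: 22.8
```

Emit:
move_arm(motion=[[[-0.02, -0.15, 0, 0, 0, 0, 0], [-0.02, -0.25, 0, 0, 0, 0, 0], [-0.02, -0.25, 0, 0, 0, 0, 0], [-0.02, -0.25, 0, 0, 0, 0, 0]]], newtons=10)

```text
t: 11.52
eef_pos: [0.5377, 0.0423, 0.0757]
tcp_rot: [0.004, 0.716, 0.698, -0.0]
ft_force: [5.5, -22.9, -0.4]
grip_width: 0.0123
gripper_force: 21.1
```

```bash
python3 - <<'E'
from h import *
s=env.state(); print(s['t'],s['eef_pos'],s['ft_force'],s['grip_width'])
a=snap('wrist','w5')['color']; c=snap('scene','sc5')['color']
u,v=map(int,proj('sc5',[.54,-.02,.08]))
im=np.zeros((600,800,3),np.uint8); im[:300,:400]=cv2.resize(a[80:260,200:440],(400,300),interpolation=2); im[:300,400:]=cv2.resize(a[310:385,270:370],(400,300),interpolation=2)
im[300:,:400]=cv2.resize(c[v-37:v+38,u-50:u+50],(400,300),interpolation=2)
cv2.imwrite('pics/c6.png',im[:,:,::-1])
E
```

```text
11.525 [0.53774895 0.04233943 0.07570051] [  5.50015671 -22.88556568  -0.44203335] 0.012265813225461265
```

View pics/c6.png

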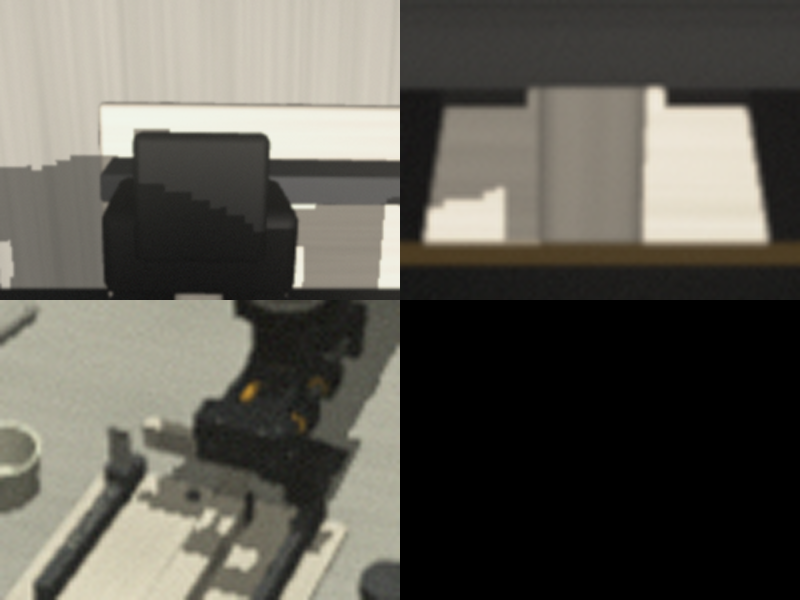

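The last picture shows the cam slide covering the end cap at (320,165), so it is fully closed. In the scene view the bar end is in line with the upright plate. I'll check the bar's line numerically and hand in if it's within 0.8 mm.

```bash
python3 - <<'E'
from h import *
p=at('w5',317.5,351,.094); t=np.tan(np.radians(1.65)); P=np.array([.53248,-.0891])
e=(p[0]-P[0]-t*(p[1]-P[1]))*1000; print(p,e)
if abs(e)<.8: print(env.job_done())
E
```

```text
[0.53524218 0.00528862 0.094     ] 0.04323245882708335
the job is handed in; nothing more can be done
None
```

The job is handed in: the leg was pulled to the index plate and paused there about 1.5 s with the cam open. The cam slide was then pushed closed against the end cap, and the fingers still hold the bar on the mark, within about 0.1 mm by the last wrist-camera estimate; at the start of the slide the leg drifted about 1 mm off the mark for under a second before I corrected it.

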